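# Move the snap cover to the terminal module in use

## Task

Take the snap cover off the spare terminal module: squeeze its flexing tab in towards the grip rib, swing that end up and draw the lugs at the other end out. Lay the cover down flat on the bench and let go, then take it up again with the tab left free, for instance by its two long sides, and clip it onto the open module behind the meter: lugs in under the bar first, then the tab end pressed down until the tab snaps in under its lip and the cover sits fully home. Leave the screwdriver, the jar and the foam block where they are.

Things in the scene. Friction and masses are not known exactly. Their poses are not given: they have to be found in the camera images.
- spare_module: Spare grey screw-terminal module fixed to the bench, wearing the cover at the start: open-topped box 150 long (x), 60 wide (y), 44 high, walls 4 (sides 3.5), plus a foot 18 long, 4 high at its -x end. Origin: centre of its underside; x runs along it to the catch end, z up. Black terminal strips inside rise to z 20 mm. Free space all round.
- open_module: The module in use: same shape, axes and origin as the spare one, fixed, but without a cover, so its terminal strips show from above. Its catch end (+x) is docked to the back of a white bench meter (213 mm wide, 88 high, 260 deep, beginning at x = 86 mm in this frame), so no finger fits in beyond the catch end.
- spare_seat (a point): Point on the spare module's centre line, 48 mm over the bench: where cover_mid lies when the cover sits home there. Axes as the module. Both modules have at the catch end, inside the wall, a lip that the tab's nose catches under: in the module's frame x 66 to 71, |y| to 18, z 36 to 39.5 mm, with a sloped lead-in above it.
- open_seat (a point): The same point on the open module: cover_mid must come here, cover axes along the module's. Lug end of both modules: the end wall (x -75 to -71 mm) has a window from z 26 to 37 over the full inner width (53), under a bar (z 37 to 44, its top level with the rim), for the cover's lugs.
- cover_mid (a point): Centre of the cover's panel, half-way up its 8 mm. Panel 150 long (x, towards the tab end), 60 wide (y), z out of its outer face; plain long sides; grey, 105 to 195 g. Two skirts under it (|y| 21.5 to 24, x -70 to 40) reach z -26 from here: it lies level on them, this point 26 over the bench. Keys under the tab end (x 66 to 68.5) reach z -14. Fitted play 1 to 2.5 mm.
- cover_lugs (a point): Lug end of the cover: middle of the lower edge of its panel there (75 mm from cover_mid along -x, 4 below it). Two lugs below it (|y| 9 to 22.5, 9 to 14 lower, 3 beyond the edge) reach 7 into the window under the bar, 2 free above. The tab end must be swung up 0.15 to 0.3 rad about this edge and the lugs drawn out (or pushed in) about 8 along x.
- cover_rib (a point): Centre of the top of the cover's grip rib, which stands across the panel at x 28 to 36 from cover_mid: 8 mm thick, 40 wide, 22 high over the panel. Its far face (towards the lugs) and the tab's outer face are squeezed together to release. A good place to press the cover home with shut fingers.
- tab_face (a point): Centre of the outer face (+x of the cover) of the tab's thumb block: 32 mm wide, 19 high, 10.5 thick, its top 22 over the panel's outer face, in a notch in the middle of the tab end; moves with the tab. Lies 72 from cover_mid along x and 17 above it. Over the rib's far face it measures 44, or 37 with the tab fully in.
- cover_tab (a joint): Flex of the snap tab (m): 0 relaxed, grows as it is pressed towards the rib, 0.007 at its stop (7 N; spring 0.9 N/mm). The nose clears the lip beyond about 0.004 and springs back when let go, so keep it squeezed while the tab end is swung up. The nose is sloped below: it snaps on when the tab end is pressed down with 10 to 20 N.
- screwdriver: Screwdriver, 190 mm long, handle 30 across or less, lying crosswise on the bench between the robot and the modules. Beyond it, the bench between the two modules is free for laying the cover down. Not to be disturbed.
- jar: White ceramic jar with lid, 78 mm across, 74 high; origin at the centre of its underside. Not to be disturbed.
- foam_block: White packing-foam block with a saddle, 90 x 60 x 48 mm; origin at the centre of its underside. Not to be disturbed.
There are look-alikes about, which are no part of the job. What is shaped like the part that bears cover_mid but red or yellow is not meant.

How it is judged:
By the outcome, as a careful person would: the job done as asked, in the order asked, and still so for the second after the job is handed in, with the robot touching nothing.
It also fails if it takes over 58 s, if anything falls off the work surface, if the arm or the gripper's body presses on something with over 40 N, if the wrist force passes 120 N, or if a joint passes its speed limit or range.

## Robot

A 6-joint arm with a two-finger parallel gripper is mounted at the origin on the work surface. World frame = base frame: x ahead of the robot, y to its left, z up, the work surface at z = 0. Lengths are in m, angles in rad, forces in N, time in s.
With the tool pointing down it reaches from about 0.25 to 0.725 m from the base axis. Payload 4 kg.
Tool frame: the origin (TCP) lies where the fingers leave the gripper's body, on its centre line; the fingertips stand 73 mm ahead of it and the grasp point (between the pads) lies 54 mm ahead of it (bot.tips_ahead is the z of the fingertips in the tool frame, in m); z points along the fingers, y is the direction in which the jaws open and shut (so a half turn about z gives the same grasp; the last joint's range is limited). The gripper opens to 85 mm and grips with 20 to 120 N. Pads are 22 mm wide; open, the fingers measure 114 mm over their backs; the gripper's body (76 mm by 85 mm) begins 54 mm behind the grasp point. The pads swing forward as they close: fully open they stand 13 mm farther back than shut.
Start: joints at [1.248, 0.241, 0.005, 1.335, 0, 1.571], TCP at [0.159, 0.474, 0.304] pointing down, gripper open.
Joint ranges: [-2.72, 2.72], [-1.05, 1.87], [-1.09, 1.28], [-1.99, 2.15], [-1.42, 1.44], [-3.14, 3.14]. Speed limits (rad/s): [2.79, 2.79, 3.14, 3.14, 3.14, 3.14].

## Interface

Orientations are given as a unit quaternion [x, y, z, w].
In Python, from workcell import readout, camera, get_calibration, order, bot gives the robot as it stands.
- The arm moves only by the tool send_rows, never from a script. Its argument "moves" is a list of rows, each a list of 3 entries, a list of its own where there are three numbers: the shift along the tool's x, y, z in mm, then the turn, a rotation vector about the tool's x, y, z in rad, then the finger opening in mm, from 0 to 85.4. In form: [[[dx, dy, dz], [ax, ay, az], grip], ...]. A call has 1 to 12 rows; each row is the pose to reach, as a shift and turn from the pose measured when the call began, along the tool's axes at that moment; what a row does not reach only later rows make up. A row lasts 1/12 s, in which the tool goes at most 41.7 mm and 7.16 degrees, less where a joint would pass 70% of its speed; a pose out of reach is approached as far as the arm can. A call with a gripper value outside its range is refused whole. The fingers move at their own pace and stop on an object; the grip force is fixed at half the most. Time passes only in rows, so rows that repeat a pose let the fingers close. It gives the time, the measured TCP pose, the force and the opening at its end, in the units of the state.
- readout.get_obs(): the state, without advancing time (a new reading comes with each control period).
- camera(name): name is "scene" or "top"; returns the picture (384x512x3 uint8, red, green, blue); there is no depth.
- get_calibration(name): a dict with "fx", "fy", "cx", "cy" (pixels), "R" (3x3) and "t" (3): a world point X has camera coordinates R X + t. Camera axes: x right, y down, z forward; pixel columns grow to the right and rows downward; lengths in m; the calibration is good to about 2 mm. A picture is of the moment at which its call begins. get_calibration takes no time and is no camera call.
- order.job_done(): hands the job in, once; it reports no verdict.
The state is a dict: "clock": time; "joint_pos": joint angles; "joint_vel": joint speeds; "tau": joint torques, N m; "eef_pos": TCP position; "tool_rot": TCP orientation; "ft_force": force on the tool from outside, world axes, zero at the start; "ft_torque": the same for the moment, N m; "grip_width": finger opening in m.
Only numpy, scipy, OpenCV 4.12 (cv2) and the standard library are available. Lean on these libraries where they do the work, as an engineer would, in place of code of your own. Each camera call takes 0.05 s, during which the arm holds its last target. There are 200 camera calls.

## Working session

There is one attempt and no reset: what is moved stays moved. The work goes in short steps, Python scripts to look and compute and a tool call to move; the robot and the scene stay as the last step left them, time stands still between calls to the robot, and variables do not carry over. Pictures are saved under pics/ and viewed, about 8 in all and at most 12, crops included, and the job is handed in when it is done.

Besides the shell and the picture viewer there is one more tool, called after "Call:" as name(argument=value, ...) on one line, values as JSON. send_rows: Moves the arm, as the interface text tells. Its arguments: {"type":"object","properties":{"moves":{"type":"array","items":{"type":"array"}}},"required":["moves"]}

```bash
mkdir -p pics; ls; python3 - <<'E'
from workcell import readout, camera, get_calibration, order, bot
import cv2,numpy as np
for n in("scene","top"):
    im=camera(n); cv2.imwrite(f"pics/{n}0.png",im[:,:,::-1]); cv2.imwrite(f"pics/{n}0b.png",cv2.resize(im[:,:,::-1],(800,600),interpolation=cv2.INTER_CUBIC))
    c=get_calibration(n); print(n,{k:np.round(v,4).tolist() for k,v in c.items()})
print(readout.get_obs()); print([a for a in dir(bot) if a[0]!='_'])
E
```

```text
pics
scene {'fx': 359.3845, 'fy': 359.3845, 'cx': 254.2243, 'cy': 190.5288, 'R': [[0.362, 0.932, 0.0189], [0.6775, -0.2492, -0.692], [-0.6402, 0.2633, -0.7217]], 't': [-0.2015, -0.3193, 1.485]}
top {'fx': 470.7177, 'fy': 470.7177, 'cx': 247.0819, 'cy': 191.3252, 'R': [[0.0035, -1.0, -0.0053], [-0.9845, -0.0025, -0.1753], [0.1753, 0.0058, -0.9845]], 't': [0.0144, 0.5696, 1.2935]}
{'clock': 0.1, 'joint_pos': array([ 1.24800638e+00,  2.41290549e-01,  3.86806553e-03,  1.33521033e+00,
       -1.96760341e-05,  1.57079409e+00]), 'joint_vel': array([-0.00030099, -0.00060841,  0.00151123, -0.00081322, -0.00098427,
        0.00034316]), 'tau': array([-7.81751187e-04, -3.73137081e+01,  2.53010184e+01,  1.08361139e-02,
       -6.60975752e-05,  1.32876596e-05]), 'eef_pos': array([0.15847421, 0.47376625, 0.30312886]), 'tool_rot': array([ 1.60694025e-01,  9.87003843e-01, -9.07889446e-04, -1.37847960e-04]), 'ft_force': array([-0.06104178,  0.50674599,  0.51375364]), 'ft_torque': array([-0.03026396,  0.01594704, -0.0121575 ]), 'grip_width': 0.08565241885079837}
['Unreachable', 'tips_ahead']
```

View pics/top0b.png

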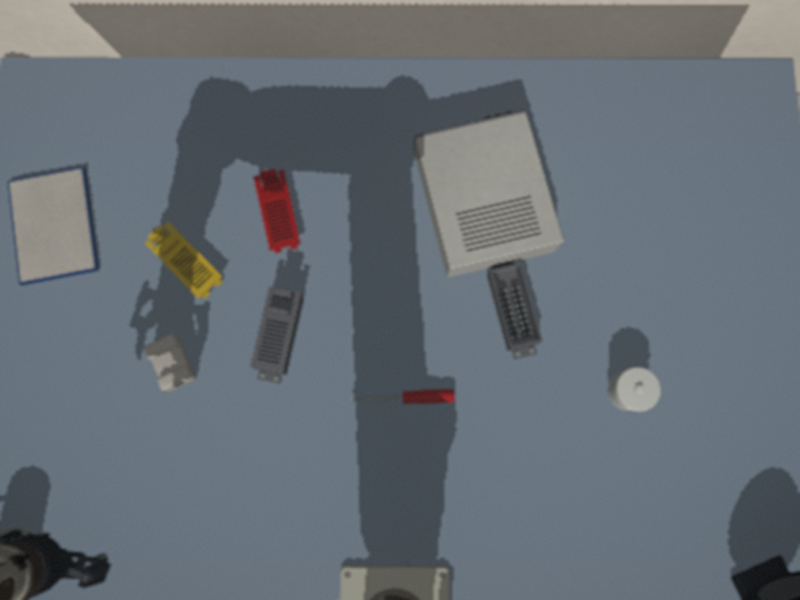

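View pics/scene0b.png

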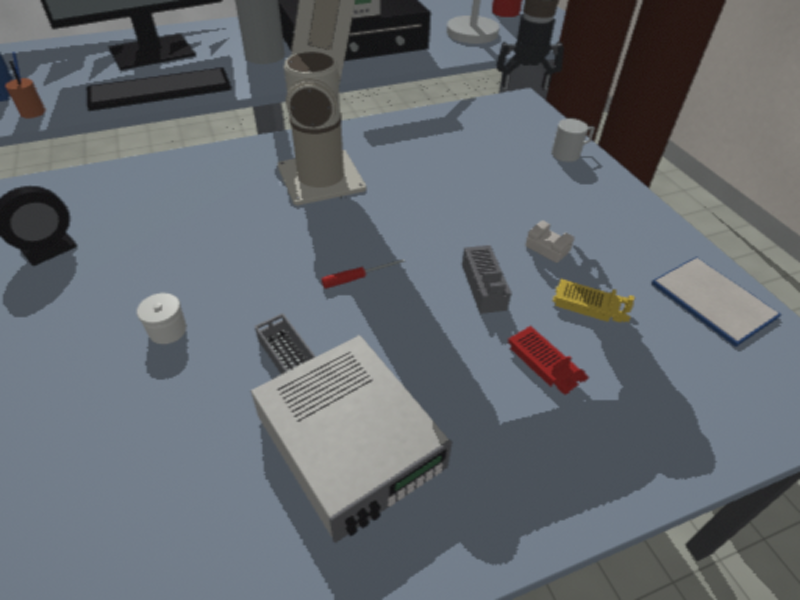

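The top view shows the grey covered spare module at about (277,333) of 800x600, with its tab end towards +x. The open module is at (515,308) with its catch end at the meter. The red (277,210) and yellow (185,262) covers are look-alikes; the grey cover with rib and tab on the fixed box is the one meant. I'll confirm that in enlarged crops.

```bash
python3 - <<'E'
import cv2,numpy as np
def crop(f,x0,y0,w,h,s):
    im=cv2.imread(f)[y0:y0+h,x0:x0+w]; im=cv2.resize(im,None,fx=s,fy=s,interpolation=cv2.INTER_CUBIC)
    im=cv2.convertScaleAbs(im,alpha=1.5,beta=10)
    for k in range(0,w,10): cv2.putText(im,str(x0+k),(k*s,10),0,.35,(0,255,255),1); cv2.line(im,(k*s,12),(k*s,20),(0,255,255),1)
    for k in range(10,h,10): cv2.putText(im,str(y0+k),(0,k*s+4),0,.35,(0,255,255),1); cv2.line(im,(24,k*s),(32,k*s),(0,255,255),1)
    return im
a=crop("pics/top0.png",155,176,49,74,8);b=crop("pics/top0.png",304,160,49,74,8)
cv2.imwrite("pics/c1.png",np.hstack([a,b]))
a=crop("pics/scene0.png",288,150,49,55,8);b=crop("pics/scene0.png",158,198,49,55,8)
cv2.imwrite("pics/c2.png",np.hstack([a,b]))
E
```

```text
(no output)
```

View pics/c1.png

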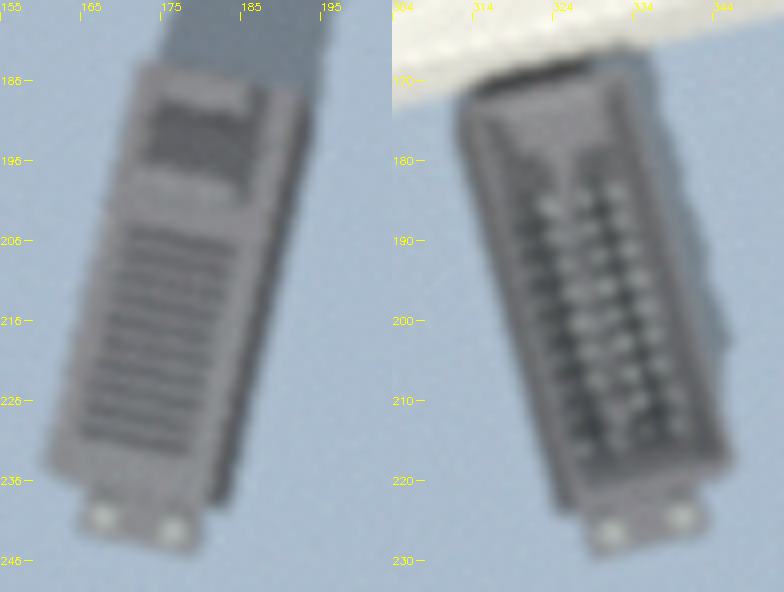

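View pics/c2.png

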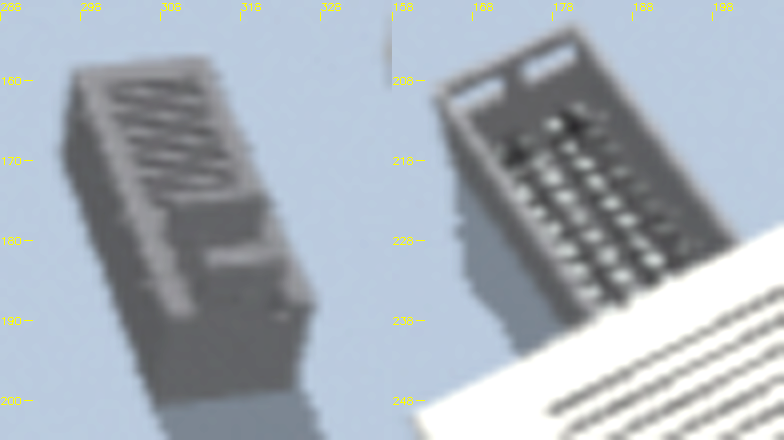

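The crops confirm it: the grey cover with its rib and tab on the spare box (tab end at the top, panel corners near (172,184) and (160,233) in the top image), and the open box with its terminal strips showing. Next I fit both poses.

```bash
cat > h.py <<'E'
import numpy as np,cv2
from scipy.spatial.transform import Rotation as R
from scipy.optimize import least_squares, minimize
from workcell import readout, camera, get_calibration, order, bot
CAL={n:get_calibration(n) for n in("scene","top")}
def proj(n,X):
    c=CAL[n]; p=np.atleast_2d(X)@np.array(c["R"]).T+np.array(c["t"])
    return np.c_[c["fx"]*p[:,0]/p[:,2]+c["cx"],c["fy"]*p[:,1]/p[:,2]+c["cy"]]
def place(q,P): # q=(x,y,yaw)
    P=np.atleast_2d(P).astype(float); c,s=np.cos(q[2]),np.sin(q[2])
    return np.c_[q[0]+c*P[:,0]-s*P[:,1],q[1]+s*P[:,0]+c*P[:,1],P[:,2]]
def fit(obs,q0): # obs: list (cam,point_mm,uv)
    f=lambda q:np.concatenate([(proj(n,place(q,np.array(p)/1000))-uv).ravel() for n,p,uv in obs])
    r=least_squares(f,q0,loss="soft_l1"); return r.x,r.fun
E
cat > fit.py <<'E'
from h import *
def U(e,x0,y0,dx=0): return np.array([(e[0]-dx+.5)/8-.5+x0,(e[1]+.5)/8-.5+y0])
T=lambda e:U(e,155,176); T2=lambda e:U(e,304,160,392); S=lambda e:U(e,288,150); S2=lambda e:U(e,158,198,392)
sp=[("top",(75,30,52),T((138,65))),("top",(-75,30,52),T((47,463))),("top",(-75,-30,52),T((212,495))),
("scene",(-75,-30,52),S((75,70))),("scene",(-75,30,52),S((210,58))),("scene",(75,30,52),S((315,302))),("scene",(75,-30,0),S((155,402))),("scene",(75,30,0),S((298,388)))]
op=[("top",(-75,-30,44),T2((733,465))),("top",(75,-30,44),T2((640,70))),("scene",(-75,-30,44),S2((435,97))),("scene",(-75,30,44),S2((575,25)))]
C,P={},{}
box=lambda z:[(75,30,z),(75,-30,z),(-75,-30,z),(-75,30,z)]
G={n:cv2.GaussianBlur(cv2.imread(f"pics/{n}0.png",0).astype(np.float32),(0,0),.8) for n in CAL}
M={n:np.hypot(cv2.Sobel(g,5,1,0),cv2.Sobel(g,5,0,1)) for n,g in G.items()}
def score(q,E,n):
    s=0
    for a,b in E[n]:
        L=np.linspace(np.array(a),np.array(b),40)/1000; uv=proj(n,place(q,L)).astype(np.float32)
        s+=cv2.remap(M[n],uv[:,:1],uv[:,1:],1).mean()
    return -s
def ed(z,ks): b=box(z); return [(b[k],b[(k+1)%4]) for k in ks]
Es={"top":ed(52,[2,3])+ed(0,[1]),"scene":ed(0,[0,1])+ed(52,[2,3])}
Eo={"top":ed(44,[1])+ed(0,[3])[:1],"scene":ed(44,[2,])+ed(44,[1])}
for nm,o,q0,E in(("spare",sp,[.45,.15,-.2],Es),("open",op,[.45,-.15,.2],Eo)):
    q,res=fit(o,q0); print(nm,"corners",q.round(4)); print(res.reshape(-1,2).round(1).tolist())
    for cams in(["top"],["scene"],["top","scene"]):
        m=minimize(lambda d:sum(score(q+np.array(d)/[1000,1000,100],E,c) for c in cams),[0,0,0],method="Nelder-Mead",options=dict(initial_simplex=[[0,0,0],[3,0,0],[0,3,0],[0,0,2]]))
        print(cams,(q+m.x/[1000,1000,100]).round(4),m.fun)
for n,uv in(("top",(T((170,130)))),): pass
print(bot.tips_ahead)
E
python3 fit.py
```

```text
spare corners [ 0.5149  0.2159 -0.194 ]
[[0.3, -1.1], [-0.2, 0.5], [-0.0, 0.7], [-0.2, -0.2], [-0.1, -0.5], [0.5, -0.0], [0.0, 0.8], [-0.0, 0.4]]
['top'] [ 0.508   0.2181 -0.2018] -240.1255340576172
['scene'] [ 0.5149  0.2146 -0.2015] -432.15289306640625
['top', 'scene'] [ 0.5145  0.2158 -0.1999] -650.9364624023438
open corners [ 0.5623 -0.2229  0.2171]
[[1.1, -0.0], [-0.2, -1.1], [-0.3, -1.3], [0.7, -0.4]]
['top'] [ 0.5689 -0.2186  0.2302] -170.40609741210938
['scene'] [ 0.5625 -0.2227  0.2479] -206.4444580078125
['top', 'scene'] [ 0.5621 -0.2216  0.2363] -362.9123229980469
0.0726
```

```bash
cat > fit2.py <<'E'
exec(open("fit.py").read().split("for nm,o")[0])
bx=[(346,106.5,88),(346,-106.5,88),(86,-106.5,88),(86,106.5,88)]
E={n:[(bx[k],bx[(k+1)%4]) for k in range(4)] for n in CAL}
def opt(E,q,cams,fixyaw=None):
    best=None
    for s in(4,-4,8):
        f=lambda d:sum(score(q+np.array([d[0]/1000,d[1]/1000,(d[2]/100 if fixyaw is None else 0)]),E,c) for c in cams)
        m=minimize(f,[0,0,0],method="Nelder-Mead",options=dict(initial_simplex=[[0,0,0],[s,0,0],[0,s,0],[0,0,s/2]]))
        if best is None or m.fun<best.fun: best=m
    return (q+best.x/[1000,1000,100]).round(4),round(best.fun,1)
q=np.array([.5621,-.2216,.2363])
for c in(["top"],["scene"],["top","scene"]): print("meter",c,opt(E,q,c))
yaw=opt(E,q,["top","scene"])[0][2]; q[2]=yaw
# outer rim, lug end/foot, inner rim
Eo2={"top":ed(44,[1])+[((-75,-30,44),(-75,30,44)),((-93,-18,4),(-93,18,4)),((-75,30,0),(60,30,0))],"scene":ed(44,[1,2])+[((-75,30,44),(60,30,44))]}
for c in(["top"],["scene"],["top","scene"]): print("open",c,opt(Eo2,q,c,1))
Es2={"top":Es["top"]+[((-93,-18,4),(-93,18,4)),((28,-20,74),(28,20,74))],"scene":Es["scene"]+ed(0,[0])}
qs=np.array([.5145,.2158,-.1999])
for c in(["top"],["scene"],["top","scene"]): print("spare",c,opt(Es2,qs,c))
E
python3 fit2.py
```

```text
meter ['top'] (array([ 0.5566, -0.221 ,  0.2426]), np.float64(-437.4))
meter ['scene'] (array([ 0.5591, -0.2203,  0.238 ]), np.float64(-586.6))
meter ['top', 'scene'] (array([ 0.558 , -0.2208,  0.2407]), np.float64(-1007.3))
open ['top'] (array([ 0.5607, -0.2201,  0.2528]), np.float64(-263.6))
open ['scene'] (array([ 0.5628, -0.2238,  0.2702]), np.float64(-352.5))
open ['top', 'scene'] (array([ 0.5621, -0.2228,  0.2469]), np.float64(-584.2))
spare ['top'] (array([ 0.5244,  0.2149, -0.2003]), np.float64(-327.4))
spare ['scene'] (array([ 0.5142,  0.2147, -0.2047]), np.float64(-498.9))
spare ['top', 'scene'] (array([ 0.5139,  0.2159, -0.2003]), np.float64(-781.3))
```

```bash
cat >> h.py <<'E'
SP=np.array([.5142,.2157,-.200]); OP=np.array([.561,-.2215,.241])
def toolR(yaw,heading,pitch=0,ylong=True):
    # frame x at yaw; pitch>0 swings +x end up (about -y). heading: jaws(y) along frame x (ylong) or along -y
    F=R.from_euler("z",yaw)*R.from_euler("y",-pitch)
    B=np.array([[0,1,0],[1,0,0],[0,0,-1]]).T if heading==0 else np.array([[-1,0,0],[0,1,0],[0,0,-1]]).T if heading==1 else np.array([[1,0,0],[0,-1,0],[0,0,-1]]).T
    return F*R.from_matrix(B)
def go(pos,Rt,show=True):
    o=readout.get_obs(); R0=R.from_quat(o["tool_rot"])
    d=R0.inv().apply(np.array(pos)-o["eef_pos"])*1000; r=(R0.inv()*Rt).as_rotvec()
    if show: print("shift",d.round(1).tolist(),"turn",r.round(3).tolist())
def tips(q,p,heading=0,pitch=0,ahead=.0726): # tip point p(mm) in level frame q -> print move
    Rt=toolR(q[2],heading,pitch); P=place(q,np.array(p)/1000)[0]-Rt.apply([0,0,ahead]); go(P,Rt)
def st():
    o=readout.get_obs(); R0=R.from_quat(o["tool_rot"]); print("t",round(o["clock"],2),"eef",o["eef_pos"].round(4),"f",o["ft_force"].round(1),"w",round(o["grip_width"]*1000,1),"j",o["joint_pos"].round(2))
E
python3 -c "
from h import *
st(); tips(SP,(50,0,114)); 
R0=R.from_quat(readout.get_obs()['tool_rot']).as_matrix();print(R0.round(2),toolR(SP[2],0).as_matrix().round(2))"
```

```text
t 0.1 eef [0.1585 0.4738 0.3031] f [-0.1  0.5  0.5] w 85.7 j [ 1.25  0.24  0.    1.34 -0.    1.57]
shift [-468.8, -125.6, 116.8] turn [-0.001, 0.001, 1.448]
[[-0.95  0.32 -0.  ]
 [ 0.32  0.95 -0.  ]
 [-0.   -0.   -1.  ]] [[ 0.2   0.98  0.  ]
 [ 0.98 -0.2   0.  ]
 [ 0.    0.   -1.  ]]
```

Call:
send_rows(moves=[[[-469,-126,117],[0,0,1.448],85],[[-469,-126,117],[0,0,1.448],85],[[-469,-126,117],[0,0,1.448],85],[[-469,-126,117],[0,0,1.448],85],[[-469,-126,117],[0,0,1.448],85],[[-469,-126,117],[0,0,1.448],85],[[-469,-126,117],[0,0,1.448],85],[[-469,-126,117],[0,0,1.448],85],[[-469,-126,117],[0,0,1.448],85],[[-469,-126,117],[0,0,1.448],85],[[-469,-126,117],[0,0,1.448],85],[[-469,-126,117],[0,0,1.448],85]])

```text
clock: 1.1
eef_pos: [0.5644, 0.2037, 0.1852]
tool_rot: [0.776, 0.631, -0.001, 0.0]
ft_force: [1.5, 0.1, 0.7]
grip_width: 0.085
```

```bash
python3 -c "
from h import *
st(); tips(SP,(50,0,114)); tips(SP,(50,0,64))
im=camera('scene')[120:220,240:373]; cv2.imwrite('pics/s1.png',cv2.resize(im[:,:,::-1],None,fx=6,fy=6,interpolation=2))
for p in [(50,0,114),(85,0,110)]: print((proj('scene',place(SP,np.array(p)/1000))-[240,120])*6)"
```

```text
t 1.1 eef [0.5644 0.2037 0.1852] f [1.5 0.1 0.7] w 85.0 j [ 0.35  0.51  0.09  1.15 -0.    2.12]
shift [1.8, -1.6, -1.4] turn [-0.001, 0.002, -0.006]
shift [1.9, -1.5, 48.6] turn [-0.001, 0.002, -0.006]
[[471.50340995 289.58777481]]
[[490.76606373 342.615533  ]]
```

View pics/s1.png

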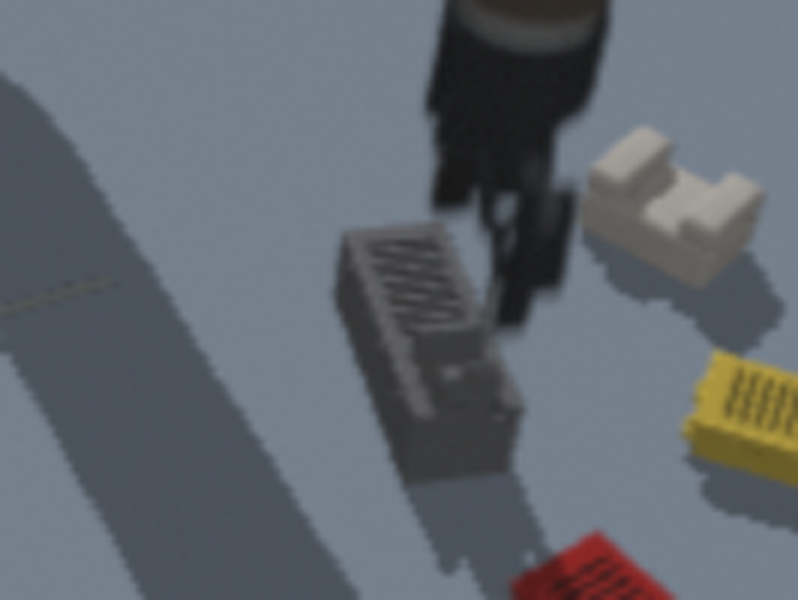

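The gripper is over the tab end with its jaws along the module, and the finger at (507,325) lies where projected once the swing-back is counted. I'll go down and squeeze.

Call:
send_rows(moves=[[[2,-1.5,30],[0,0,-0.006],85],[[2,-1.5,55.5],[0,0,-0.006],85],[[2,-1.5,55.5],[0,0,-0.006],85],[[2,-1.5,55.5],[0,0,-0.006],60],[[2,-1.5,55.5],[0,0,-0.006],45],[[2,-1.5,55.5],[0,0,-0.006],30],[[2,-1.5,55.5],[0,0,-0.006],30],[[2,-1.5,55.5],[0,0,-0.006],30],[[2,-1.5,55.5],[0,0,-0.006],30],[[2,-1.5,55.5],[0,0,-0.006],30]])

```text
clock: 1.98
eef_pos: [0.5616, 0.2034, 0.1304]
tool_rot: [0.775, 0.632, -0.005, -0.003]
ft_force: [-23.8, 4.5, 20.4]
grip_width: 0.0346
```

```bash
cat >> h.py <<'E'
def loc(q,ahead=.0726): # tip point in frame q, mm
    o=readout.get_obs(); R0=R.from_quat(o["tool_rot"]); P=o["eef_pos"]+R0.apply([0,0,ahead]); d=P-[q[0],q[1],0]
    print("tip in frame",(R.from_euler("z",-q[2]).apply(d)*1000).round(1),"y-axis",R.from_euler("z",-q[2]).apply(R0.apply([0,1,0])).round(3))
def swing(q,p0,pitch,dx=0,dz=0,heading=0,piv=(-75,0,44)):
    # pose: tool that had tip p0 level at pitch 0, swung about pivot, then shifted by dx,dz
    r=R.from_euler("y",-pitch); p=np.array(piv)+r.apply(np.array(p0)-piv)+[dx,0,dz]; tips(q,p,heading,pitch)
E
python3 -c "
from h import *
st(); loc(SP)"
```

```text
t 1.98 eef [0.5616 0.2034 0.1304] f [-23.8   4.5  20.4] w 34.6 j [0.35 0.56 0.02 1.04 0.   2.12]
tip in frame [48.1 -2.9 57.8] y-axis [ 1.    -0.003 -0.011]
```

Call:
send_rows(moves=[[[0,-2,-1],[0,0,0],30],[[0,-2,-1],[0,0,0],30],[[0,-2,-1],[0,0,0],30]])

```text
clock: 2.23
eef_pos: [0.559, 0.2044, 0.1317]
tool_rot: [0.775, 0.632, -0.005, -0.003]
ft_force: [-2.1, 0.8, -6.3]
grip_width: 0.0341
```

```bash
python3 -c "
from h import *
st(); loc(SP)
im=camera('scene')[140:215,260:360]; cv2.imwrite('pics/s2.png',cv2.resize(im[:,:,::-1],None,fx=8,fy=8,interpolation=2))"
```

```text
t 2.23 eef [0.559  0.2044 0.1317] f [-2.1  0.8 -6.3] w 34.1 j [0.35 0.56 0.01 1.04 0.   2.12]
tip in frame [45.3 -2.4 59.1] y-axis [ 1.    -0.002 -0.011]
```

View pics/s2.png

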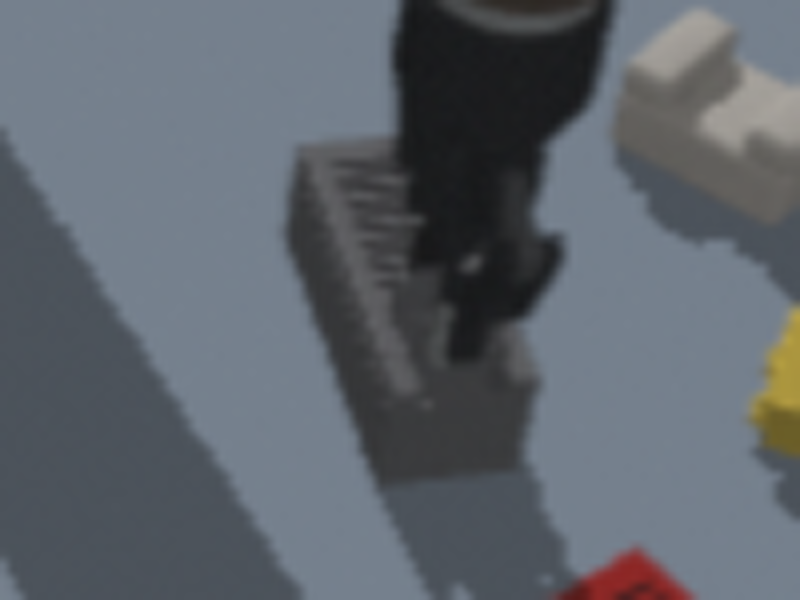

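The finger at (465,345) bears on the tab's outer face and the other one sits behind the rib. Width is 34 mm, so the tab is fully in. Now I swing about the lug edge.

Call:
send_rows(moves=[[[0,-2.2,-3],[-0.025,0,0],30],[[0,-4.5,-5.9],[-0.05,0,0],30],[[0,-6.9,-8.8],[-0.075,0,0],30],[[0,-9.4,-11.6],[-0.1,0,0],30],[[0,-9.4,-11.6],[-0.1,0,0],30]])

```text
clock: 2.7
eef_pos: [0.5502, 0.2061, 0.1435]
tool_rot: [0.774, 0.632, 0.027, 0.036]
ft_force: [-1.0, 1.7, -6.7]
grip_width: 0.0342
```

```bash
python3 -c "
from h import *
st(); loc(SP)"
```

```text
t 2.7 eef [0.5502 0.2061 0.1435] f [-1.   1.7 -6.7] w 34.2 j [ 0.38  0.48 -0.09  0.93 -0.05  2.15]
tip in frame [43.7 -2.5 71.2] y-axis [ 0.996 -0.002  0.09 ]
```

Call:
send_rows(moves=[[[0,-4.6,-5.9],[-0.05,0,0],30],[[0,-10.4,-12.7],[-0.11,0,0],30],[[0,-10.4,-12.7],[-0.11,0,0],30],[[0,-5.5,-12.3],[-0.11,0,0],30],[[0,0.6,-12],[-0.11,0,0],30],[[0,0.6,-12],[-0.11,0,0],30]])

```text
clock: 3.2
eef_pos: [0.5527, 0.2063, 0.1564]
tool_rot: [0.771, 0.628, 0.063, 0.079]
ft_force: [0.6, 0.5, -1.4]
grip_width: 0.0342
```

```bash
python3 -c "
from h import *
st(); loc(SP)
im=camera('scene')[140:215,260:360]; cv2.imwrite('pics/s3.png',cv2.resize(im[:,:,::-1],None,fx=8,fy=8,interpolation=2))"
```

```text
t 3.2 eef [0.5527 0.2063 0.1564] f [ 0.6  0.5 -1.4] w 34.2 j [ 0.4   0.42 -0.16  0.82 -0.12  2.17]
tip in frame [54.2 -1.7 85.3] y-axis [ 0.98  -0.003  0.201]
```

View pics/s3.png

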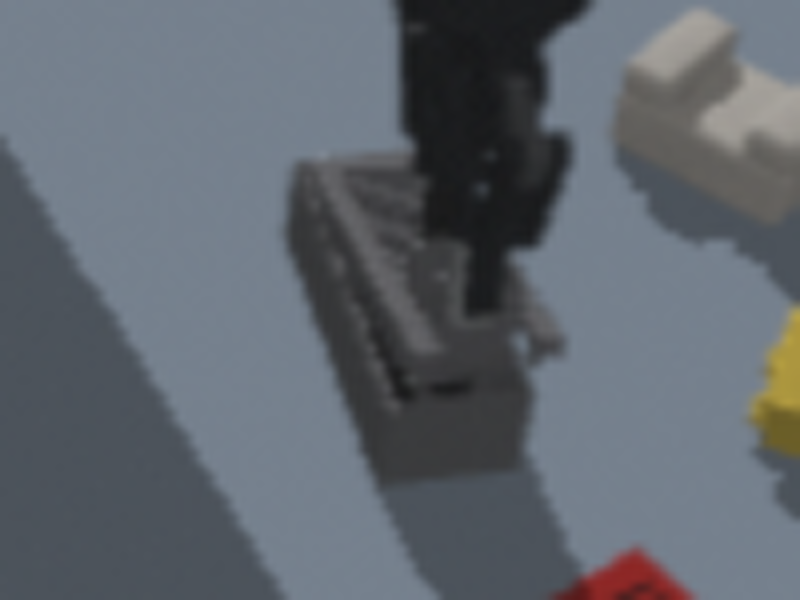

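The tab end is raised clear (dark gap at (440,385)) and the cover is drawn towards +x. I lift it and work out the laying spot.

Call:
send_rows(moves=[[[0,6,-29],[0,0,0],30],[[0,14,-59],[0,0,0],30],[[0,14,-59],[0,0,0],30]])

```text
clock: 3.5
eef_pos: [0.5589, 0.2071, 0.2243]
tool_rot: [0.771, 0.627, 0.069, 0.081]
ft_force: [1.4, 0.1, -0.1]
grip_width: 0.0343
```

```bash
cat >> h.py <<'E'
LAY=np.array([.50,.0,.241])
E
python3 -c "
from h import *
def bp(u,v,z):
    c=CAL['top'];A=np.array(c['R']);d=A.T@np.array([(u-c['cx'])/c['fx'],(v-c['cy'])/c['fy'],1]);C=-A.T@np.array(c['t']);return (C+d*(z-C[2])/d[2]).round(3)
for u,v in((355,397),(455,397),(405,404)): print(bp(u/1.5625,v/1.5625,.012))
st(); loc(SP); tips(LAY,(46.5,-2.4,120),0,-.011)"
```

```text
[0.393 0.073 0.012]
[ 0.394 -0.111  0.012]
[ 0.381 -0.019  0.012]
t 3.5 eef [0.5589 0.2071 0.2243] f [ 1.4  0.1 -0.1] w 34.3 j [ 0.4   0.36 -0.06  0.97 -0.12  2.17]
tip in frame [ 60.8   0.8 153.3] y-axis [ 0.977 -0.006  0.211]
shift [-196.7, 21.1, 35.7] turn [0.222, 0.039, -0.445]
```

```bash
sed -i 's/LAY=.*/LAY=np.array([.53,.0,.241])/' h.py; python3 -c "
from h import *
tips(LAY,(46.5,-2.4,100),0,-.011)"
```

```text
shift [-190.8, 45.6, 61.5] turn [0.222, 0.039, -0.445]
```

Call:
send_rows(moves=[[[-191,46,61],[0.222,0.039,-0.445],30],[[-191,46,61],[0.222,0.039,-0.445],30],[[-191,46,61],[0.222,0.039,-0.445],30],[[-191,46,61],[0.222,0.039,-0.445],30],[[-191,46,61],[0.222,0.039,-0.445],30],[[-191,46,61],[0.222,0.039,-0.445],30],[[-191,46,61],[0.222,0.039,-0.445],30],[[-191,46,61],[0.222,0.039,-0.445],30]])

```text
clock: 4.17
eef_pos: [0.5774, 0.0081, 0.1731]
tool_rot: [0.618, 0.786, -0.004, -0.004]
ft_force: [-0.3, 0.1, -2.4]
grip_width: 0.0344
```

```bash
python3 -c "
from h import *
st(); loc(LAY); tips(LAY,(46.5,-2.4,41),0,-.011);tips(LAY,(46.5,-2.4,37),0,-.011)"
```

```text
t 4.17 eef [0.5774 0.0081 0.1731] f [-0.3  0.1 -2.4] w 34.4 j [ 0.01  0.48  0.01  1.11 -0.    1.35]
tip in frame [ 47.2  -3.3 100.5] y-axis [ 1.    -0.002 -0.011]
shift [1.0, -0.0, 59.5] turn [0.0, -0.001, -0.002]
shift [1.0, 0.0, 63.5] turn [0.0, -0.001, -0.002]
```

Call:
send_rows(moves=[[[0,0,30],[0,0,0],30],[[0,0,56],[0,0,0],30],[[0,0,59],[0,0,0],30],[[0,0,61],[0,0,0],30],[[0,0,61],[0,0,0],30]])

```text
clock: 4.58
eef_pos: [0.5771, 0.0093, 0.1129]
tool_rot: [0.617, 0.787, -0.004, -0.003]
ft_force: [0.3, -0.4, -2.5]
grip_width: 0.0341
```

```bash
python3 -c "
from h import *
st(); loc(LAY)"
```

```text
t 4.58 eef [0.5771 0.0093 0.1129] f [ 0.3 -0.4 -2.5] w 34.1 j [ 0.02  0.54 -0.07  0.97 -0.    1.35]
tip in frame [47.2 -2.2 40.3] y-axis [ 1.    0.   -0.01]
```

Call:
send_rows(moves=[[[0,0,1],[0,0,0],30],[[0,0,2.5],[0,0,0],30],[[0,0,3.5],[0,0,0],30],[[0,0,3.5],[0,0,0],30]])

```text
clock: 4.92
eef_pos: [0.5775, 0.0094, 0.1101]
tool_rot: [0.617, 0.787, -0.003, -0.003]
ft_force: [0.3, 0.1, -2.1]
grip_width: 0.0342
```

```bash
python3 -c "
from h import *
st(); loc(LAY)"
```

```text
t 4.92 eef [0.5775 0.0094 0.1101] f [ 0.3  0.1 -2.1] w 34.2 j [ 0.02  0.55 -0.07  0.96 -0.    1.35]
tip in frame [47.7 -2.2 37.5] y-axis [ 1.     0.    -0.009]
```

Call:
send_rows(moves=[[[0,0,1],[0,0,0],30],[[0,0,2],[0,0,0],30],[[0,0,2],[0,0,0],30]])

```text
clock: 5.17
eef_pos: [0.5778, 0.0093, 0.1085]
tool_rot: [0.617, 0.787, -0.003, -0.003]
ft_force: [0.1, 0.1, -0.8]
grip_width: 0.0343
```

```bash
python3 -c "
from h import *
st(); loc(LAY)"
```

```text
t 5.17 eef [0.5778 0.0093 0.1085] f [ 0.1  0.1 -0.8] w 34.3 j [ 0.02  0.55 -0.07  0.96 -0.    1.35]
tip in frame [48.  -2.3 35.9] y-axis [ 1.     0.    -0.008]
```

Call:
send_rows(moves=[[[0,0,1],[0,0,0],30],[[0,0,1.5],[0,0,0],30],[[0,0,1.5],[0,0,0],40],[[0,0,1.5],[0,0,0],60],[[0,0,1.5],[0,0,0],75],[[0,0,1.5],[0,0,0],75],[[0,0,-30],[0,0,0],85],[[0,0,-65],[0,0,0],85],[[0,0,-65],[0,0,0],85]])

```text
clock: 5.92
eef_pos: [0.5819, 0.0095, 0.1801]
tool_rot: [0.617, 0.787, 0.001, 0.002]
ft_force: [1.5, 0.5, 1.1]
grip_width: 0.0851
```

```bash
python3 -c "
from h import *
st(); loc(LAY)
im=camera('top'); cv2.imwrite('pics/t2.png',im[:,:,::-1]);
s=camera('scene'); cv2.imwrite('pics/s4.png',s[:,:,::-1])
uv=[proj(n,place(LAY,[0,0,.026]))[0] for n in ('top','scene')]; print(uv)
cr=[]
for i,(u,v) in zip((im,s),uv):
    x0,y0=int(u)-32,int(v)-48; print(x0,y0); cr.append(cv2.resize(i[y0:y0+96,x0:x0+66,::-1],None,fx=6,fy=6,interpolation=2))
cv2.imwrite('pics/c3.png',np.hstack(cr))"
```

```text
t 5.92 eef [0.5819 0.0095 0.1801] f [1.5 0.5 1.1] w 85.1 j [ 0.02  0.48  0.02  1.11 -0.    1.35]
tip in frame [ 52.9  -3.4 107.5] y-axis [1.    0.    0.003]
[array([252.67188558, 206.27964726]), array([251.31691746, 197.46689249])]
220 158
219 149
```

View pics/c3.png

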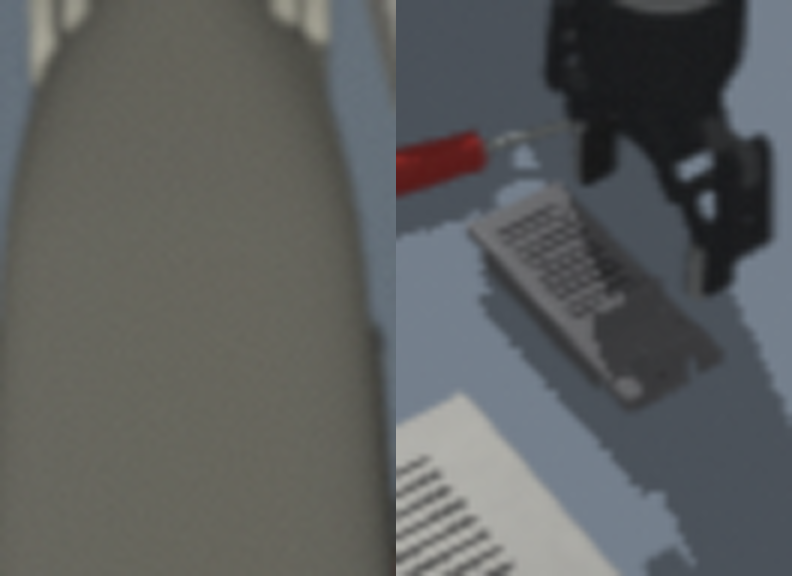

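The cover lies flat and released. Its panel corners in the scene crop are at (470,228), (560,183), (722,355) and (628,410). I fit its pose.

```bash
python3 -c "
from h import *
U=lambda a,b:np.array([(a-396+.5)/6-.5+219,(b+.5)/6-.5+149])
o=[('scene',(-75,-30,30),U(470,228)),('scene',(-75,30,30),U(560,183)),('scene',(75,30,30),U(722,355)),('scene',(75,-30,27),U(630,409))]
q,r=fit(o,LAY); print(q.round(4),r.reshape(-1,2).round(2).tolist())
q0=place(LAY,np.array([(48-46.5)/1000,0,0]))[0]; print('by grip',q0)
print('same-cam spare fit (scene): .5142 .2147')
"
```

```text
[0.5308 0.     0.2367] [[-0.43, -0.25], [0.1, -0.01], [0.59, 0.03], [-0.22, 0.15]]
by grip [5.31456650e-01 3.58010768e-04 0.00000000e+00]
same-cam spare fit (scene): .5142 .2147
```

```bash
python3 -c "
from h import *
for s in (-1,1):
  for z in (107.5,120.5):
    for yy in (-14.4,7.6):
      print(s,z,yy,[((proj('scene',place(LAY,np.array([52.9+s*dx,yy,z])/1000))[0]-[219,149])*6+[396,0]).round(0) for dx in (42.5,57)])
"
```

```text
-1 107.5 -14.4 [array([580., 203.]), array([563., 186.])]
-1 107.5 7.6 [array([617., 185.]), array([600., 168.])]
-1 120.5 -14.4 [array([580., 184.]), array([563., 167.])]
-1 120.5 7.6 [array([617., 167.]), array([600., 150.])]
1 107.5 -14.4 [array([683., 310.]), array([702., 329.])]
1 107.5 7.6 [array([720., 290.]), array([739., 309.])]
1 120.5 -14.4 [array([684., 291.]), array([703., 310.])]
1 120.5 7.6 [array([722., 271.]), array([741., 290.])]
```

The visible fingertips match a 13 mm swing-back when open, so the 73 mm holds for shut fingers and at 60 mm open the tips stand about 5 mm back. I turn the jaws across the cover.

```bash
cat >> h.py <<'E'
CV=np.array([.5311,.0001,.2385])
E
python3 -c "
from h import *
tips(CV,(32,0,75),1)"
```

```text
shift [2.5, -17.2, 27.8] turn [-0.003, -0.002, -1.568]
```

Call:
send_rows(moves=[[[2.5,-17,0],[0,0,-1.57],85],[[2.5,-17,0],[0,0,-1.57],85],[[2.5,-17,0],[0,0,-1.57],85],[[2.5,-17,0],[0,0,-1.57],85],[[2.5,-17,0],[0,0,-1.57],85],[[2.5,-17,0],[0,0,-1.57],85],[[2.5,-17,0],[0,0,-1.57],85],[[2.5,-17,0],[0,0,-1.57],85],[[2.5,-17,0],[0,0,-1.57],85],[[2.5,-17,0],[0,0,-1.57],85],[[2.5,-17,0],[0,0,-1.57],85],[[2.5,-17,10],[0,0,-1.57],85]])

```text
clock: 7.02
eef_pos: [0.5627, 0.0078, 0.1654]
tool_rot: [-0.088, 0.996, -0.001, -0.001]
ft_force: [0.7, 0.6, 0.6]
grip_width: 0.0853
```

```bash
python3 -c "
from h import *
st();loc(CV);tips(CV,(32,0,60),1);tips(CV,(32,0,18.6),1)"
```

```text
t 7.02 eef [0.5627 0.0078 0.1654] f [0.7 0.6 0.6] w 85.3 j [ 0.01  0.46 -0.05  1.06 -0.   -0.16]
tip in frame [32.3 -0.1 92.8] y-axis [ 0.062  0.998 -0.001]
shift [0.4, 0.0, 32.8] turn [-0.001, -0.003, -0.062]
shift [0.3, 0.1, 74.2] turn [-0.001, -0.003, -0.062]
```

Call:
send_rows(moves=[[[0.3,0,25],[0,0,-0.062],85],[[0.3,0,50],[0,0,-0.062],85],[[0.3,0,74],[0,0,-0.062],85],[[0.3,0,74],[0,0,-0.062],85],[[0.3,0,74],[0,0,-0.062],85],[[0.3,0,74],[0,0,-0.062],70],[[0.3,0,74],[0,0,-0.062],60],[[0.3,0,74],[0,0,-0.062],52],[[0.3,0,74],[0,0,-0.062],52],[[0.3,0,74],[0,0,-0.062],52]])

```text
clock: 7.85
eef_pos: [0.5638, 0.0078, 0.0937]
tool_rot: [-0.119, 0.993, -0.001, 0.001]
ft_force: [0.1, -0.1, 6.6]
grip_width: 0.0575
```

```bash
python3 -c "
from h import *
st();loc(CV)
s=camera('scene'); y0,x0=130,205
cv2.imwrite('pics/c4.png',cv2.resize(s[y0:y0+75,x0:x0+100,::-1],None,fx=8,fy=8,interpolation=2))"
```

```text
t 7.85 eef [0.5638 0.0078 0.0937] f [ 0.1 -0.1  6.6] w 57.5 j [ 0.01  0.54 -0.14  0.89 -0.   -0.22]
tip in frame [33.7 -0.4 21.1] y-axis [-0.     1.    -0.002]
```

View pics/c4.png

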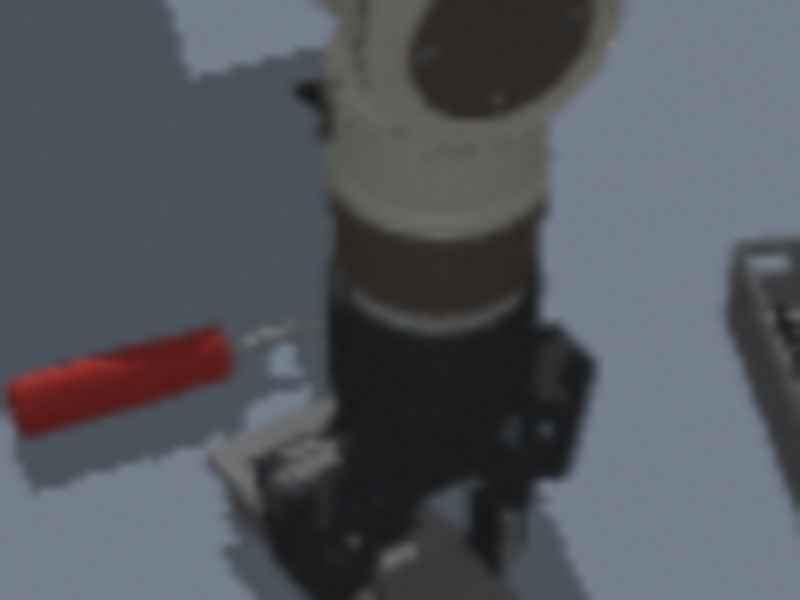

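Width 57.5 (same 2.5 mm reading offset as before), so the sides are held, but only about 4 mm deep. I reopen slightly and go 2.5 mm lower.

Call:
send_rows(moves=[[[0,0,0],[0,0,0],70],[[0,0,0],[0,0,0],70],[[1.5,0,2.5],[0,0,0],70],[[1.5,0,2.5],[0,0,0],70],[[1.5,0,2.5],[0,0,0],52],[[1.5,0,2.5],[0,0,0],52],[[1.5,0,2.5],[0,0,0],52],[[1.5,0,2.5],[0,0,0],52]])

```text
clock: 8.57
eef_pos: [0.5624, 0.0074, 0.0914]
tool_rot: [-0.119, 0.993, -0.001, 0.001]
ft_force: [-0.3, -0.5, 3.5]
grip_width: 0.058
```

```bash
python3 -c "
from h import *
st();loc(CV)"
```

```text
t 8.57 eef [0.5624 0.0074 0.0914] f [-0.3 -0.5  3.5] w 58.0 j [ 0.01  0.54 -0.14  0.89 -0.   -0.22]
tip in frame [32.3 -0.5 18.8] y-axis [-0.     1.    -0.002]
```

Call:
send_rows(moves=[[[0,0,-20],[0,0,0],52],[[0,0,-50],[0,0,0],52],[[0,0,-80],[0,0,0],52],[[0,0,-100],[0,0,0],52],[[0,0,-100],[0,0,0],52]])

```text
clock: 8.98
eef_pos: [0.5647, 0.0076, 0.1958]
tool_rot: [-0.119, 0.993, -0.001, 0.005]
ft_force: [-0.3, -0.0, -1.7]
grip_width: 0.0581
```

```bash
python3 -c "
from h import *
st();loc(CV);swing(OP,(32.3,0,40.8),.22,16,60,1)"
```

```text
t 8.98 eef [0.5647 0.0076 0.1958] f [-0.3 -0.  -1.7] w 58.1 j [ 0.01  0.43 -0.02  1.11 -0.   -0.22]
tip in frame [ 35.2  -1.  123.2] y-axis [-0.     1.    -0.004]
shift [27.2, -221.6, 1.2] turn [-0.004, -0.21, -0.002]
```

Call:
send_rows(moves=[[[27,-222,1],[0,-0.21,0],52],[[27,-222,1],[0,-0.21,0],52],[[27,-222,1],[0,-0.21,0],52],[[27,-222,1],[0,-0.21,0],52],[[27,-222,1],[0,-0.21,0],52],[[27,-222,1],[0,-0.21,0],52],[[27,-222,1],[0,-0.21,0],52],[[27,-222,1],[0,-0.21,0],52],[[27,-222,1],[0,-0.21,0],52]])

```text
clock: 9.73
eef_pos: [0.5901, -0.2133, 0.1936]
tool_rot: [-0.119, 0.987, 0.012, 0.108]
ft_force: [0.5, 0.8, -1.6]
grip_width: 0.0574
```

```bash
python3 -c "
from h import *
st();loc(OP);swing(OP,(32.3,0,40.8),.22,11,20,1)
s=camera('scene'); y0,x0=145,130; E=8
c=cv2.resize(s[y0:y0+75,x0:x0+100,::-1],None,fx=8,fy=8,interpolation=2)
cv2.imwrite('pics/c5.png',c)
q=OP
D=R.from_euler('y',-.22)
for p in [(-75,-30,4),(-75,30,4),(75,-30,4),(75,30,4)]:
    w=D.apply(np.array(p,float)-[-75,0,-4])+[-75+16,0,44+60]
    print(p,((proj('scene',place(q,w/1000))[0]-[x0,y0]+.5)*8-.5).round(0))
for p in [(-75,-30,44),(-75,30,44)]: print(p,((proj('scene',place(q,np.array(p)/1000))[0]-[x0,y0]+.5)*8-.5).round(0))
"
```

```text
t 9.73 eef [ 0.5901 -0.2133  0.1936] f [ 0.5  0.8 -1.6] w 57.4 j [-0.39  0.45 -0.01  0.93  0.13 -0.62]
tip in frame [ 45.8   0.9 122.7] y-axis [ 0.002  1.    -0.001]
shift [12.8, -0.9, 36.6] turn [-0.001, -0.002, -0.002]
(-75, -30, 4) [250. 409.]
(-75, 30, 4) [404. 340.]
(75, -30, 4) [432. 620.]
(75, 30, 4) [599. 538.]
(-75, -30, 44) [264. 510.]
(-75, 30, 44) [410. 443.]
```

View pics/c5.png

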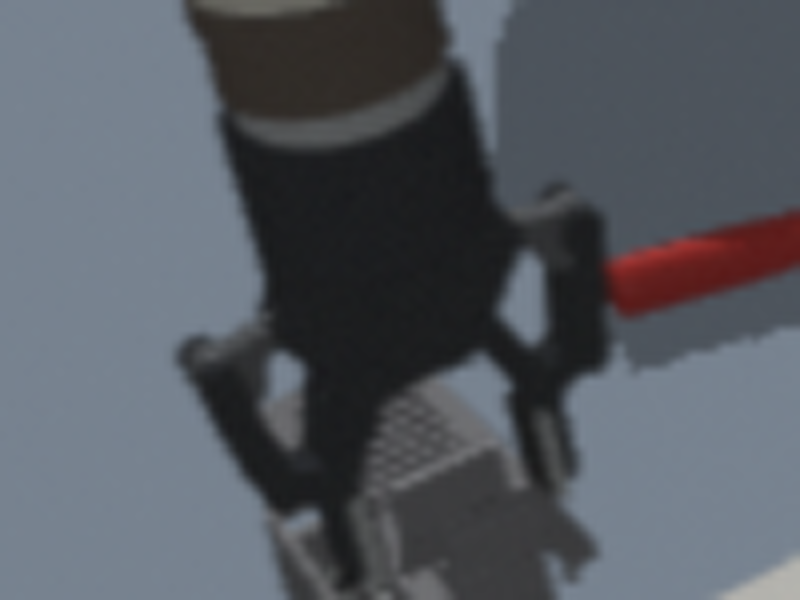

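The cover is held level with the tool and its right tab corner, near (598,545), is close to the predicted (599,538). I lower it towards the open module.

Call:
send_rows(moves=[[[7,-1,20],[0,0,0],52],[[13,-1,36.5],[0,0,0],52],[[13,-1,36.5],[0,0,0],52],[[13,-1,36.5],[0,0,0],52]])

```text
clock: 10.12
eef_pos: [0.5853, -0.2137, 0.1547]
tool_rot: [-0.12, 0.987, 0.013, 0.107]
ft_force: [0.7, 0.3, -0.3]
grip_width: 0.0578
```

```bash
python3 -c "
from h import *
st();loc(OP);swing(OP,(32.3,0,40.8),.22,11,6,1);swing(OP,(32.3,0,40.8),.22,11,2,1)
"
```

```text
t 10.12 eef [ 0.5853 -0.2137  0.1547] f [ 0.7  0.3 -0.3] w 57.8 j [-0.4   0.48 -0.07  0.84  0.13 -0.63]
tip in frame [41.   1.8 83.8] y-axis [-0.001  1.    -0.   ]
shift [2.8, -1.8, 13.3] turn [-0.0, -0.004, 0.001]
shift [3.6, -1.8, 17.2] turn [-0.0, -0.004, 0.001]
```

Call:
send_rows(moves=[[[2.8,-1.8,10],[0,0,0],52],[[2.8,-1.8,13],[0,0,0],52],[[2.8,-1.8,13],[0,0,0],52]])

```text
clock: 10.37
eef_pos: [0.5853, -0.2145, 0.1406]
tool_rot: [-0.12, 0.987, 0.014, 0.106]
ft_force: [0.5, 0.1, -1.7]
grip_width: 0.0582
```

```bash
python3 -c "
from h import *
st();loc(OP);swing(OP,(32.3,0,40.8),.22,11,2,1)
camera('top');loc(OP);camera('top');loc(OP)
"
```

```text
t 10.37 eef [ 0.5853 -0.2145  0.1406] f [ 0.5  0.1 -1.7] w 58.2 j [-0.4   0.5  -0.09  0.82  0.13 -0.63]
tip in frame [40.7  1.1 69.6] y-axis [-0.002  1.     0.001]
shift [0.4, -1.0, 3.4] turn [0.002, -0.006, 0.001]
tip in frame [41.   0.8 70.2] y-axis [-0.001  1.     0.001]
tip in frame [41.2  0.4 70.6] y-axis [-0.001  1.     0.   ]
```

Call:
send_rows(moves=[[[0.6,-0.4,2],[0,0,0],52],[[0.6,-0.4,4.4],[0,0,0],52],[[0.6,-0.4,4.4],[0,0,0],52],[[0.6,-0.4,4.4],[0,0,0],52],[[0.6,-0.4,4.4],[0,0,0],52]])

```text
clock: 10.88
eef_pos: [0.5863, -0.2154, 0.1371]
tool_rot: [-0.12, 0.987, 0.013, 0.107]
ft_force: [-0.0, 0.4, -0.7]
grip_width: 0.0576
```

```bash
python3 -c "
from h import *
st();loc(OP);swing(OP,(32.3,0,40.8),.22,11,0.5,1);swing(OP,(32.3,0,40.8),.22,0,0.5,1)
s=camera('scene'); y0,x0=175,140
c=cv2.resize(s[y0:y0+75,x0:x0+100,::-1],None,fx=8,fy=8,interpolation=2)
cv2.imwrite('pics/c6.png',c)
D=R.from_euler('y',-.22)
for p in [(-75,-30,4),(-75,30,4),(75,-30,4),(75,30,4)]:
    w=D.apply(np.array(p,float)-[-75,0,-4])+[-75+11,0,44+2]
    print(p,((proj('scene',place(OP,w/1000))[0]-[x0,y0]+.5)*8-.5).round(0))
for p in [(-75,-30,44),(-75,30,44),(40,-30,44),(40,30,44)]: print(p,((proj('scene',place(OP,np.array(p)/1000))[0]-[x0,y0]+.5)*8-.5).round(0))
"
```

```text
t 10.88 eef [ 0.5863 -0.2154  0.1371] f [-0.   0.4 -0.7] w 57.6 j [-0.4   0.5  -0.09  0.81  0.13 -0.63]
tip in frame [41.6 -0.1 66.2] y-axis [-0.001  1.     0.   ]
shift [0.8, 0.1, 1.3] turn [0.0, -0.004, 0.001]
shift [11.5, 0.1, -1.0] turn [0.0, -0.004, 0.001]
(-75, -30, 4) [191. 268.]
(-75, 30, 4) [338. 200.]
(75, -30, 4) [367. 481.]
(75, 30, 4) [526. 400.]
(-75, -30, 44) [184. 270.]
(-75, 30, 44) [330. 203.]
(40, -30, 44) [327. 477.]
(40, 30, 44) [479. 401.]
```

View pics/c6.png

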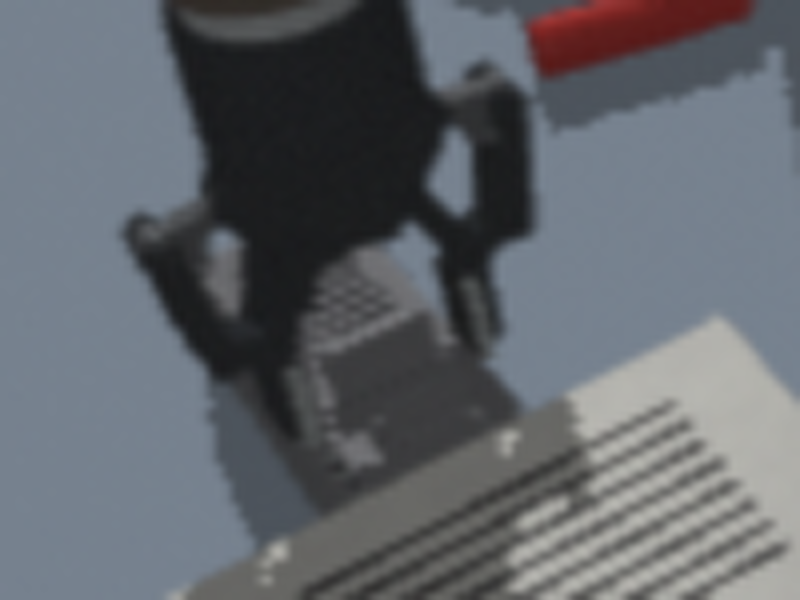

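The cover is over the open module and lined up (right tab corner at (523,405) against the predicted (526,400)), with no contact force. I lower it to the rim and feed the lugs in.

Call:
send_rows(moves=[[[0.8,0,1.3],[0,0,0],52],[[0.8,0,1.3],[0,0,0],52],[[2.7,0,0.9],[0,0,0],52],[[4.7,0,0.5],[0,0,0],52],[[6.6,0,0.1],[0,0,0],52],[[6.6,0,0.1],[0,0,0],52],[[6.6,0,0.1],[0,0,0],52]])

```text
clock: 11.52
eef_pos: [0.5798, -0.2171, 0.1357]
tool_rot: [-0.12, 0.987, 0.013, 0.107]
ft_force: [-0.7, -0.8, -1.5]
grip_width: 0.0579
```

```bash
python3 -c "
from h import *
st();loc(OP);swing(OP,(32.3,0,40.8),.22,0,0.5,1)
"
```

```text
t 11.52 eef [ 0.5798 -0.2171  0.1357] f [-0.7 -0.8 -1.5] w 57.9 j [-0.41  0.49 -0.11  0.8   0.13 -0.64]
tip in frame [34.9 -0.2 64.8] y-axis [-0.001  1.     0.   ]
shift [4.7, 0.2, -1.0] turn [0.0, -0.004, 0.001]
```

Call:
send_rows(moves=[[[2,0,-0.4],[0,0,0],52],[[3.7,0,-0.8],[0,0,0],52],[[4.7,0,-1],[0,0,0],52],[[4.7,0,-1],[0,0,0],52],[[4.7,0,-1],[0,0,0],52]])

```text
clock: 11.93
eef_pos: [0.5754, -0.2181, 0.1359]
tool_rot: [-0.12, 0.987, 0.013, 0.107]
ft_force: [0.8, -0.0, -1.4]
grip_width: 0.0575
```

```bash
python3 -c "
from h import *
st();loc(OP);swing(OP,(32.3,0,40.8),.22,0,0.5,1)
"
```

```text
t 11.93 eef [ 0.5754 -0.2181  0.1359] f [ 0.8 -0.  -1.4] w 57.5 j [-0.41  0.49 -0.12  0.79  0.13 -0.64]
tip in frame [30.4 -0.1 65. ] y-axis [-0.001  1.    -0.   ]
shift [0.3, 0.1, 0.2] turn [0.0, -0.004, 0.001]
```

Call:
send_rows(moves=[[[1,0,-0.2],[0,0,0],52],[[2,0,-0.4],[0,0,0],52],[[2.5,0,-0.5],[0,0,0],52],[[2.5,0,-0.5],[0,0,0],52],[[2.5,0,-0.5],[0,0,0],52]])

```text
clock: 12.35
eef_pos: [0.5746, -0.2183, 0.1369]
tool_rot: [-0.121, 0.987, 0.013, 0.109]
ft_force: [5.1, 3.1, 0.0]
grip_width: 0.0581
```

```bash
python3 -c "
from h import *
st();loc(OP)
"
```

```text
t 12.35 eef [ 0.5746 -0.2183  0.1369] f [5.1 3.1 0. ] w 58.1 j [-0.41  0.48 -0.12  0.79  0.13 -0.64]
tip in frame [29.9 -0.1 66. ] y-axis [-0.002  1.    -0.   ]
```

The lugs are in and pressing lightly on a stop, at the expected x within 1 mm. I swing the tab end down about the lug edge.

```bash
python3 -c "
from h import *
for p in (.22,.16,.1,.05): print(p); swing(OP,(32.3,0,40.8),p,0,0.7,1)
"
```

```text
0.22
shift [-0.3, 0.1, 1.1] turn [0.0, 0.001, 0.002]
0.16
shift [-4.3, 0.1, 7.7] turn [0.0, 0.061, 0.002]
0.1
shift [-7.9, 0.1, 14.5] turn [0.0, 0.121, 0.002]
0.05
shift [-10.5, 0.1, 20.3] turn [0.0, 0.171, 0.002]
```

Call:
send_rows(moves=[[[-0.3,0,1.1],[0,0,0],52],[[-2.3,0,4.4],[0,0.03,0],52],[[-4.3,0,7.7],[0,0.06,0],52],[[-6.1,0,11.1],[0,0.09,0],52],[[-7.9,0,14.5],[0,0.12,0],52],[[-7.9,0,14.5],[0,0.12,0],52],[[-7.9,0,14.5],[0,0.12,0],52]])

```text
clock: 12.93
eef_pos: [0.5853, -0.2155, 0.124]
tool_rot: [-0.121, 0.991, 0.006, 0.05]
ft_force: [2.2, -0.1, -0.4]
grip_width: 0.0578
```

```bash
python3 -c "
from h import *
st();loc(OP)
for p in (.1,.07,.04,.02,0): print(p); swing(OP,(32.3,0,40.8),p,0,0.5,1)
"
```

```text
t 12.93 eef [ 0.5853 -0.2155  0.124 ] f [ 2.2 -0.1 -0.4] w 57.8 j [-0.37  0.56 -0.01  0.92  0.06 -0.62]
tip in frame [32.3 -0.  51.8] y-axis [-0.003  1.    -0.   ]
0.1
shift [0.2, 0.0, -0.3] turn [0.0, 0.001, 0.003]
0.07
shift [-1.9, 0.0, 3.0] turn [0.0, 0.031, 0.003]
0.04
shift [-3.8, 0.0, 6.3] turn [-0.0, 0.061, 0.003]
0.02
shift [-5.0, 0.0, 8.5] turn [-0.0, 0.081, 0.003]
0
shift [-6.2, 0.0, 10.8] turn [-0.0, 0.101, 0.003]
```

Call:
send_rows(moves=[[[-1.9,0,3],[0,0.03,0],52],[[-3.8,0,6.3],[0,0.061,0],52],[[-3.8,0,6.3],[0,0.061,0],52],[[-3.8,0,6.3],[0,0.061,0],52]])

```text
clock: 13.27
eef_pos: [0.5897, -0.2149, 0.1187]
tool_rot: [-0.121, 0.992, 0.002, 0.021]
ft_force: [0.0, -0.7, 0.7]
grip_width: 0.0582
```

```bash
python3 -c "
from h import *
st();loc(OP)
for p in (.04,.02,0): print(p); swing(OP,(32.3,0,40.8),p,0,0.,1)
"
```

```text
t 13.27 eef [ 0.5897 -0.2149  0.1187] f [ 0.  -0.7  0.7] w 58.2 j [-0.36  0.6   0.05  0.99  0.02 -0.6 ]
tip in frame [32.5 -0.5 46.2] y-axis [-0.002  1.    -0.001]
0.04
shift [0.1, 0.4, 1.1] turn [-0.001, 0.001, 0.002]
0.02
shift [-1.3, 0.4, 3.3] turn [-0.001, 0.021, 0.002]
0
shift [-2.6, 0.4, 5.5] turn [-0.001, 0.041, 0.002]
```

Call:
send_rows(moves=[[[-1.3,0.4,3.3],[0,0.021,0],52],[[-2.6,0.4,5.5],[0,0.041,0],52],[[-2.6,0.4,5.5],[0,0.041,0],52],[[-2.6,0.4,5.5],[0,0.041,0],52]])

```text
clock: 13.6
eef_pos: [0.5927, -0.2138, 0.1134]
tool_rot: [-0.122, 0.993, -0.001, 0.001]
ft_force: [1.7, -0.2, 1.3]
grip_width: 0.0581
```

```bash
python3 -c "
from h import *
st();loc(OP)
R0=R.from_quat(readout.get_obs()['tool_rot']);print(R0.apply([0,0,1]).round(3))
swing(OP,(32.3,0,40.8),0,0,0.,1)
"
```

```text
t 13.6 eef [ 0.5927 -0.2138  0.1134] f [ 1.7 -0.2  1.3] w 58.1 j [-0.35  0.63  0.09  1.03 -0.   -0.59]
tip in frame [32.7 -0.2 40.8] y-axis [-0.003  1.    -0.001]
[ 0.002 -0.001 -1.   ]
shift [0.3, 0.1, 0.0] turn [-0.001, 0.001, 0.003]
```

Call:
send_rows(moves=[[[0,0,1],[0,0,0],52],[[0,0,2.5],[0,0,0],52],[[0,0,2.5],[0,0,0],52],[[0,0,2.5],[0,0,0],52]])

```text
clock: 13.93
eef_pos: [0.5926, -0.2138, 0.1134]
tool_rot: [-0.121, 0.993, -0.001, 0.002]
ft_force: [-2.6, 2.3, 13.1]
grip_width: 0.0578
```

```bash
python3 -c "
from h import *
st();loc(OP)
R0=R.from_quat(readout.get_obs()['tool_rot']);print(R0.apply([0,0,1]).round(3), readout.get_obs()['ft_torque'])
"
```

```text
t 13.93 eef [ 0.5926 -0.2138  0.1134] f [-2.6  2.3 13.1] w 57.8 j [-0.35  0.63  0.09  1.03  0.   -0.59]
tip in frame [32.8 -0.2 40.8] y-axis [-0.002  1.    -0.002]
[ 0.004 -0.001 -1.   ] [0.53818995 0.64504891 0.08017137]
```

Call:
send_rows(moves=[[[0,0,3],[0,0,0],52],[[0,0,5],[0,0,0],52],[[0,0,5],[0,0,0],52],[[0,0,5],[0,0,0],52]])

```text
clock: 14.27
eef_pos: [0.5924, -0.2138, 0.1133]
tool_rot: [-0.121, 0.993, -0.001, 0.003]
ft_force: [-6.8, 3.4, 25.6]
grip_width: 0.0578
```

```bash
python3 -c "
from h import *
st();loc(OP)
R0=R.from_quat(readout.get_obs()['tool_rot']);print(R0.apply([0,0,1]).round(3), readout.get_obs()['ft_torque'])
"
```

```text
t 14.27 eef [ 0.5924 -0.2138  0.1133] f [-6.8  3.4 25.6] w 57.8 j [-0.35  0.62  0.08  1.02  0.   -0.59]
tip in frame [32.8 -0.3 40.7] y-axis [-0.002  1.    -0.003]
[ 0.007 -0.001 -1.   ] [0.97298591 1.72795358 0.08223963]
```

Call:
send_rows(moves=[[[0,0,0],[0,0,0],52],[[0,0,0],[0,0,0],70],[[0,0,0],[0,0,0],85],[[0,0,0],[0,0,0],85],[[0,0,-30],[0,0,0],85],[[0,0,-60],[0,0,0],85],[[0,0,-60],[0,0,0],20],[[0,0,-60],[0,0,0],0],[[0,0,-60],[0,0,0],0],[[0,0,-60],[0,0,0],0],[[0,0,-60],[0,0,0],0],[[0,0,-60],[0,0,0],0]])

```text
clock: 15.27
eef_pos: [0.5914, -0.2135, 0.1718]
tool_rot: [-0.121, 0.993, -0.0, 0.002]
ft_force: [0.1, 0.3, -0.8]
grip_width: 0.0116
```

```bash
python3 -c "
from h import *
st();loc(OP);tips(OP,(32.5,0,78),1)
"
```

```text
t 15.27 eef [ 0.5914 -0.2135  0.1718] f [ 0.1  0.3 -0.8] w 11.6 j [-0.35  0.57  0.15  1.15  0.   -0.59]
tip in frame [31.7  0.4 99.2] y-axis [-0.002  1.    -0.001]
shift [-1.0, -0.5, 21.2] turn [-0.001, 0.004, 0.002]
```

Call:
send_rows(moves=[[[-1,0,0],[0,0,0],0],[[-1,0,10],[0,0,0],0],[[-1,0,20],[0,0,0],0],[[-1,0,24],[0,0,0],0],[[-1,0,27],[0,0,0],0],[[-1,0,27],[0,0,0],0],[[-1,0,27],[0,0,0],0]])

```text
clock: 15.85
eef_pos: [0.5916, -0.213, 0.1466]
tool_rot: [-0.121, 0.993, -0.0, 0.002]
ft_force: [-5.1, 1.4, 14.2]
grip_width: 0.0002
```

```bash
python3 -c "
from h import *
st();loc(OP)
"
```

```text
t 15.85 eef [ 0.5916 -0.213   0.1466] f [-5.1  1.4 14.2] w 0.2 j [-0.35  0.59  0.12  1.1   0.   -0.59]
tip in frame [32.   0.9 74. ] y-axis [-0.002  1.    -0.001]
```

Rib top at 74.0 mm under 14 N, exactly the home height. One firmer press to be sure.

Call:
send_rows(moves=[[[0,0,3],[0,0,0],0],[[0,0,7],[0,0,0],0],[[0,0,7],[0,0,0],0],[[0,0,7],[0,0,0],0]])

```text
clock: 16.18
eef_pos: [0.5915, -0.2129, 0.1464]
tool_rot: [-0.121, 0.993, -0.001, 0.003]
ft_force: [-12.8, 4.2, 33.8]
grip_width: -0.0005
```

```bash
python3 -c "
from h import *
st();loc(OP)
"
```

```text
t 16.18 eef [ 0.5915 -0.2129  0.1464] f [-12.8   4.2  33.8] w -0.5 j [-0.35  0.59  0.11  1.09  0.   -0.59]
tip in frame [32.1  0.8 73.8] y-axis [-0.002  1.    -0.003]
```

Call:
send_rows(moves=[[[0,0,-40],[0,0,0],0],[[0,0,-80],[0,0,0],0],[[40,40,-100],[0,0,0],0],[[80,80,-120],[0,0,0],0],[[120,120,-120],[0,0,0],0],[[150,160,-120],[0,0,0],0],[[150,200,-120],[0,0,0],0],[[150,240,-120],[0,0,0],0],[[150,240,-120],[0,0,0],0]])

```text
clock: 16.93
eef_pos: [0.388, -0.0205, 0.2639]
tool_rot: [-0.12, 0.993, -0.001, 0.003]
ft_force: [1.1, 0.8, -0.0]
grip_width: 0.0001
```

```bash
python3 -c "
from h import *
st()
s=camera('scene'); t=camera('top'); cv2.imwrite('pics/sF.png',s[:,:,::-1]); cv2.imwrite('pics/tF.png',t[:,:,::-1])
def cr(i,x0,y0,w,h,k): return cv2.convertScaleAbs(cv2.resize(i[y0:y0+h,x0:x0+w,::-1],None,fx=k,fy=k,interpolation=2),alpha=1.4,beta=10)
a=cr(s,155,190,50,50,8); b=cr(t,304,160,50,74,8); b=b[:592]
a=np.vstack([a,cv2.resize(s[:,:,::-1],(400,300))[60:252]]); cv2.imwrite('pics/cF.png',np.hstack([a,b]))
def P(n,p,x0,y0): return ((proj(n,place(OP,np.array(p)/1000))[0]-[x0,y0]+.5)*8-.5).round(0).tolist()
for p in [(-75,-30,52),(-75,30,52),(32,-20,74),(32,20,74)]: print(p,'scene',P('scene',p,155,190),'top',P('top',p,304,160))
# look for changes away from the job
for n,f,o in(('scene',s,'pics/scene0.png'),('top',t,'pics/top0.png')):
    d=np.abs(cv2.imread(o)[:,:,::-1].astype(int)-f).max(2)>40
    for nm,p in(('jar',None),):pass
    print(n,d.sum())
"
```

```text
t 16.93 eef [ 0.388  -0.0205  0.2639] f [ 1.1  0.8 -0. ] w 0.1 j [-0.05  0.04 -0.34  1.18 -0.   -0.29]
(-75, -30, 52) scene [61.0, 136.0] top [355.0, 463.0]
(-75, 30, 52) scene [208.0, 69.0] top [191.0, 503.0]
(32, -20, 74) scene [211.0, 275.0] top [258.0, 168.0]
(32, 20, 74) scene [314.0, 225.0] top [148.0, 194.0]
scene 21022
top 11833
```

View pics/cF.png

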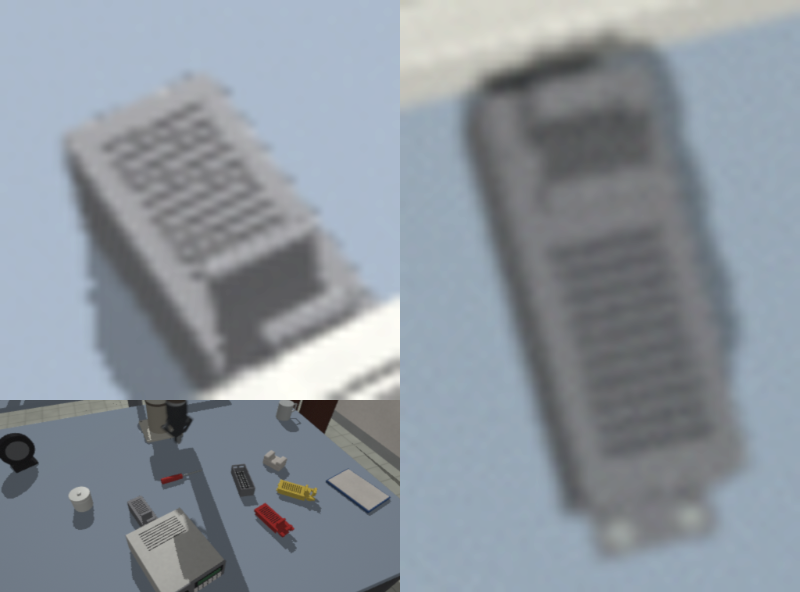

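The cover sits level and square on the open module: lug corners at (67,138) and (197,72) against the predicted (61,136) and (208,69). The screwdriver, jar and foam block look unmoved, and the robot is clear. I hand in.

```bash
python3 -c "
from h import *
print(order.job_done()); st()"
```

```text
the job is handed in; nothing more can be done
None
the job is handed in; nothing more can be done
```

The cover is off the spare module and clipped onto the open module behind the meter, and I handed the job in at about 17 s.

**What I did:** I squeezed the tab against the rib, swung that end up about 0.2 rad and drew the lugs out. Then I laid the cover flat on the bench and let go. I took it up again by its long sides, fed the lugs in under the bar, swung the tab end down and pressed the rib with shut fingers.

**What the last checks showed:**
- **Height:** the rib top stayed at 73.8–74.0 mm under 14 and then 34 N, where 74 mm is home. That is more at the tab than the 10 to 20 N it needs to snap.
- **Alignment:** the final picture shows the panel level and square, with its visible corners within about 1.5 pixels (roughly 4 mm) of the prediction.
- **Other things:** the screwdriver, jar and foam block look unmoved, judged by eye. My image-difference count was no use here because it also picked up the arm and its shadow.

**Not checked or off:**
- I did not confirm the snap by pulling on the cover; it rests on the press force and height.
- The gripper read 2 to 2.5 mm narrower than the true widths throughout.
- My camera estimate of the spare module was about 1 mm off in x against the grip.

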